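Fit the cooker knob for the pot's burner and keep it pressed in

ROBOT

A 6-joint arm with a two-finger parallel gripper is mounted at the origin on a cart in front of the work surface, level with it; the furniture and walls round the work are solid. World frame = base frame: x ahead of the robot, y to its left, z up, the work surface at z = 0. Lengths are in mm, angles in rad, forces in N, time in s.
With the tool pointing down it reaches from about 275 to 750 mm from the base axis. Payload 10.2 kg.
Tool frame: the origin (TCP) lies at the very end of the fingers, on their centre line; the grasp point (between the pads) lies 19 mm behind it; z points along the fingers, y is the line along which they close (so a half turn about z gives the same grasp; the last joint's range is limited). The gripper opens to 85 mm and grips with 20 to 120 N. Pads are 22 mm wide; open, the fingers measure 114 mm over their backs; the gripper's body (76 mm by 85 mm) begins 54 mm behind the grasp point. The pads swing forward as they close: fully open they stand 13 mm farther back than shut.
Start: joints at [-0.223, 0.313, 1.498, -0, 1.331, -0.223], TCP at [525.006, -0.013, 231.294] pointing down, gripper open.
Joint ranges: [-2.94, 2.94], [-0.97, 2.17], [0.19, 2.56], [-1.23, 4.37], [0.02, 3.11], [-2.88, 2.88]. Speed limits (rad/s): [2.39, 2.39, 3.01, 3.14, 3.14, 3.14].

INTERFACE

Orientations are given as a unit quaternion [w, x, y, z].
In Python, from rig import ctrl, optics gives the robot as it stands. The module is installed in compiled form; this text tells all that it offers.
- The arm moves only by the shell command python3 -m handwheel 'ROWS' [FORCE]. ROWS is JSON, a list that holds one entry, the list of rows, each a list of 5 numbers: the gripper command: -1 is fully open, 1 is shut, values between are in proportion, then the shift along the world's x, y, z in units of 50 mm (1.0 is 50 mm), then the turn about the world's z in units of 8 degrees (1.0 is 8 degrees). In form: [[[gripper, tx, ty, tz, twist], ...]]. A call has 1 to 10 rows; each row shifts and turns the commanded pose from where the row before left it; what a row does not reach is not made up. A row lasts 1/10 s, in which the tool goes at most 50 mm and 8.59 degrees, less where a joint would pass 70% of its speed; a pose out of reach is approached as far as the arm can. A call is refused whole if a number of a shift passes 1 or a number of a turn 1, either way. A call with a gripper value outside its range is refused whole. The fingers move at their own pace and stop on an object; FORCE is the grip in N (left out, the last holds). Time passes only in rows, so rows that do not move let the fingers close. It gives the time, the measured TCP pose, the force, the opening and the grip force at its end, in the units of the state.
- ctrl.sense(): the state, without advancing time (a new reading comes with each control period).
- optics.capture(name): name is "scene" or "side" or "wrist"; returns a dict with "img" (400x640x3 uint8, blue, green, red), "K" (3x3 intrinsics, pixels), "R" (3x3) and "t" (3): a world point X has camera coordinates R X + t. Camera axes: x right, y down, z forward; pixel columns grow to the right and rows downward; lengths in mm; the calibration is good to about 2 mm. A picture is of the moment at which its call begins. There is no depth.
- ctrl.finish_job(): hands the job in; it is judged then, once.
The state is a dict: "time_s": time; "joints": joint angles; "dq": joint speeds; "tau": joint torques, N m; "eef_pos": TCP position; "ee_rot": TCP orientation; "force": force on the tool from outside, world axes, zero at the start; "wrist_torque": the same for the moment, N m; "grip_width": opening from 0.0 (shut) to 1.0 (fully open); "grip_force": force on a finger pad.
Only numpy, scipy, OpenCV 4.12 (cv2) and the standard library are available. Lean on these libraries where they do the work, as an engineer would, in place of code of your own. Each camera call takes 0.05 s, during which the arm holds its last target. There are 200 camera calls.

TASK

The cooker has only one knob left, the loose red one. Fit it fully home on the D-shaped shaft in front of whichever burner the coffee pot stands on, its flat matching the shaft's flat, then push it right in against the shaft's spring, as for lighting the gas, and finish while your gripper still holds it pressed in. Leave the pot, the metal disc on the other burner and everything else on the worktop where they are.

Things in the scene. Friction and masses are not known exactly. Their poses are not given: they have to be found in the camera images.
- knob: Loose red control knob, 46 mm (its x) by 30 mm (its y) by 42 mm high, about 50 g, mouth down on the worktop to the left of the cooker. Its two flat sides, 30 mm apart (faces across y), are for gripping. Origin: centre of its underside; z up. A white pointer line runs on its top from the middle to the +x end and down that end face.
- knob_bore_end (a point): Inner end of the knob's blind D bore, on its axis, 22 mm above its underside. Bore radius 7.8 mm; its flat is 1.8 mm from the axis on the pointer (+x) side, so it goes on, with 0.8 mm play all round, only when the knob's x points the same way as the shaft's x (within about 12 degrees). Fully home, this point touches the shaft's tip.
- shaft_left_tip (a point): Tip, on the axis, of the upright brass D shaft at the left front of the cooker, before the left burner: 14 mm round with one flat 1 mm from the axis. It stands 30 mm out of the deck, 85 mm above the worktop when not pressed. Its x axis points square out of the flat, z up. The last 3 mm taper by 2 mm all round. It turns against a friction of 0.06 N m.
- shaft_right_tip (a point): Tip, on the axis, of the upright brass D shaft at the right front of the cooker, before the right burner: 14 mm round with one flat 1 mm from the axis. It stands 30 mm out of the deck, 85 mm above the worktop when not pressed. Its x axis points square out of the flat, z up. The last 3 mm taper by 2 mm all round. It turns against a friction of 0.06 N m.
- press_left (a joint): How far the left shaft is pressed down, m: 0 up, 0.006 fully in; a spring pushes back with 3 N at the start and 9 N fully in.
- press_right (a joint): The same for the right shaft.
- burner_left (a point): Centre of the top of the left burner's pan grate (left = +y side, 83 mm above the worktop, 148 mm across). It lies 145 mm behind the left shaft.
- burner_right (a point): Centre of the top of the right burner's pan grate (-y side), 145 mm behind the right shaft.
- pot_bowl (a point): Middle of the bottom of the small copper coffee pot's bowl (75 mm across, 67 mm high; long wooden handle, up to 85 mm high, pointing to the back). The pot stands on one of the two burners.
- cooker: White table cooker with a steel deck, two burners at the back and two shafts at the front; 280 mm deep (x) by 350 mm wide (y), deck 55 mm above the worktop; fixed. Origin: centre of its underside; x to the back, y to the left. Each shaft stands 100 mm before and 85 mm beside the centre.
- diffuser_centre (a point): Centre of the top of the round aluminium heat diffuser, 124 mm across, 9 mm thick, that lies on the other burner.
- salt_shaker: Salt shaker, 44 mm across, 90 mm high, right of the cooker. Origin: centre of its underside.
- pepper_mill: Wooden pepper mill, 58 mm across, 150 mm high, right of the cooker. Origin: centre of its underside.
- matchbox: Matchbox, 54 x 36 x 16 mm, right of the cooker. Origin: centre of its underside.
- garlic: Garlic bulb, 53 mm, right of the cooker. Origin: centre of its underside.
There are look-alikes about, which are no part of the job. Several things have the shape of the knob; the one meant has the colours described above.

How it is judged:
By the outcome, as a careful person would: the job done as asked, in the order asked, and still so for the second after the job is handed in, while the arm keeps its last pose, push and grip.
It also fails if it takes over 38 s, if anything falls off the work surface, if the arm or the gripper's body presses on something with over 40 N, if the wrist force passes 120 N, or if a joint passes its speed limit or range.

## Working session

There is one attempt and no reset: what is moved stays moved. The work goes in short steps, Python scripts to look and compute and a shell command to move; the robot and the scene stay as the last step left them, time stands still between calls to the robot, and variables do not carry over. Pictures are saved under pics/ and viewed, at most 10 in all, crops included, and the job is handed in when it is done.

```bash
mkdir -p pics
python3 - <<'E'
from rig import ctrl, optics
import cv2,pickle
for n in ("scene","side","wrist"):
    c=optics.capture(n); pickle.dump(c,open(f"pics/{n}0.pkl","wb")); cv2.imwrite(f"pics/{n}0.png",c["img"])
    print(n,c["K"].tolist(),c["R"].round(3).tolist(),c["t"].round(1).tolist())
print(ctrl.sense())
E
```

```text
scene [[437.85301295287695, 0.0, 315.57789524448657], [0.0, 437.85301295287695, 198.87608049184524], [0.0, 0.0, 1.0]] [[0.629, -0.777, -0.004], [-0.415, -0.332, -0.847], [0.657, 0.534, -0.532]] [-358.5, 288.3, 1058.6]
side [[410.80998136884284, 0.0, 316.17249338832374], [0.0, 410.80998136884284, 198.7380381105821], [0.0, 0.0, 1.0]] [[-0.81, -0.587, 0.014], [-0.369, 0.491, -0.789], [0.456, -0.644, -0.614]] [447.1, 287.5, 1216.0]
wrist [[288.52051495040774, 0.0, 323.28762526932], [0.0, 288.52051495040774, 200.56735003230486], [0.0, 0.0, 1.0]] [[1.0, -0.0, -0.001], [0.0, -0.954, 0.299], [-0.001, -0.299, -0.954]] [-524.1, -37.3, 379.3]
{'time_s': 0.15, 'joints': array([-2.23401731e-01,  3.13315432e-01,  1.49825118e+00, -3.33845728e-05,
        1.33098853e+00, -2.23399660e-01]), 'dq': array([-0.00113927, -0.00043195, -0.00362794, -0.00011149,  0.00136265,
        0.00186155]), 'tau': array([ 1.79854873e-03, -4.12368500e+01, -2.59796566e+01, -1.57318855e-04,
        3.17765021e-03, -3.62555340e-05]), 'eef_pos': array([5.24810518e+02, 2.14842492e-02, 2.30873915e+02]), 'ee_rot': array([-3.98583766e-04,  7.07104622e-01,  7.07108776e-01, -2.70161995e-04]), 'force': array([ 0.5467504 , -0.29814819,  0.03977077]), 'wrist_torque': array([-0.03161943,  0.01110394,  0.02744301]), 'grip_force': 0.0, 'grip_width': 0.9971116673882441}
```

View pics/scene0.png

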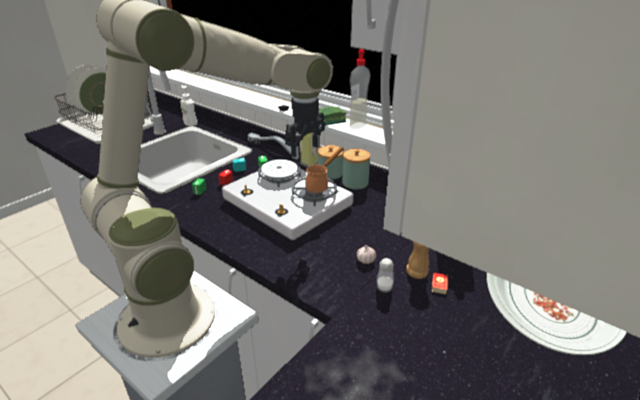

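View pics/side0.png

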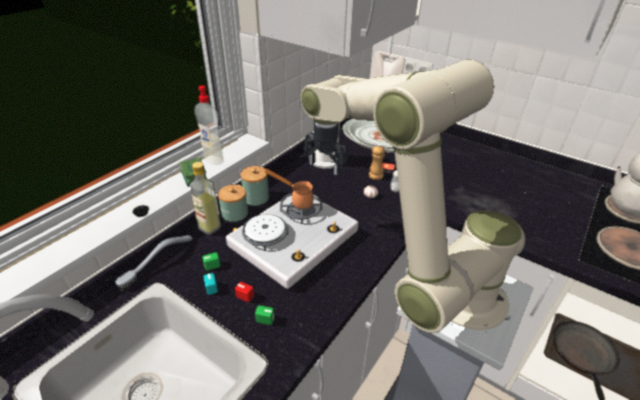

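The pot stands on the right burner (scene ≈(317,180), side ≈(302,195)), with the disc on the left. The right shaft is at scene ≈(281,210) and side ≈(333,228). The red knob is at scene ≈(226,177) and side ≈(244,292).

Run:
```python
import cv2,numpy as np
w=cv2.imread("pics/wrist0.png")
s=cv2.imread("pics/scene0.png");d=cv2.imread("pics/side0.png")
f=lambda im,x,y,w,h,k:cv2.resize(im[y:y+h,x:x+w],None,fx=k,fy=k,interpolation=cv2.INTER_CUBIC)
a=np.vstack([np.hstack([f(s,205,155,50,35,8),f(s,260,190,50,35,8)]),np.hstack([f(d,225,275,50,35,8),f(d,310,210,50,35,8)])])
cv2.imwrite("pics/crops1.png",a)
```

```text
(no output)
```

View pics/wrist0.png

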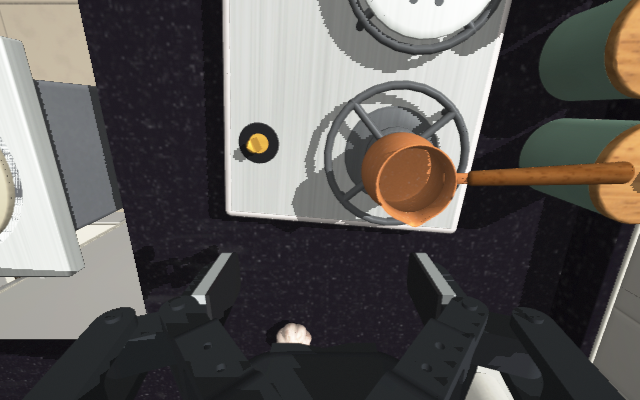

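View pics/crops1.png

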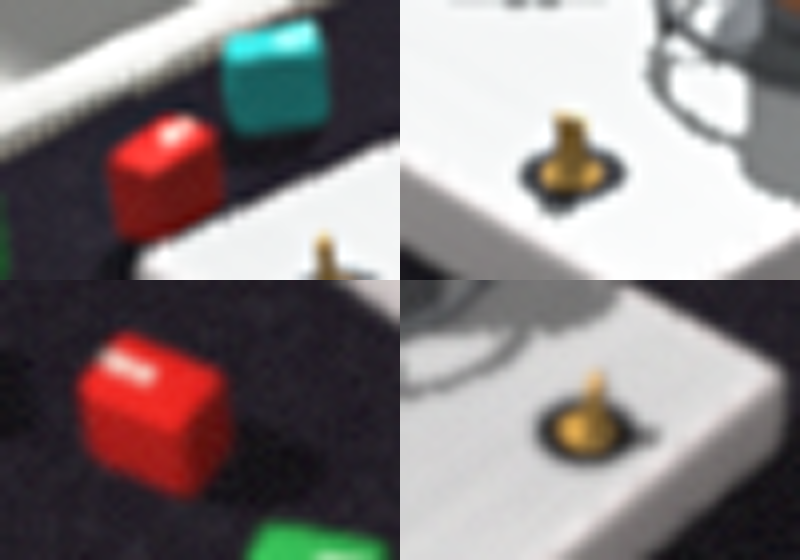

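```bash
cat > h.py <<'E'
import numpy as np,pickle,cv2
def ray(c,u,v,z):
    C=-c["R"].T@c["t"]; d=c["R"].T@np.linalg.inv(c["K"])@[u,v,1.]
    return (C+d*(z-C[2])/d[2]).round(1)
def proj(c,X):
    p=c["K"]@(c["R"]@np.array(X,float)+c["t"]); return (p[:2]/p[2]).round(1)
def snap(name,f):
    from rig import optics
    c=optics.capture(name); pickle.dump(c,open(f"pics/{f}.pkl","wb")); cv2.imwrite(f"pics/{f}.png",c["img"]); return c
def load(f): return pickle.load(open(f"pics/{f}.pkl","rb"))
E
python3 - <<'E'
from h import *
s,d,w=load("scene0"),load("side0"),load("wrist0")
print("wristcam",-w["R"].T@w["t"])
print("cooker corners deck wrist",ray(w,227,213,55),ray(w,455,231,55))
print("shaft base wrist",ray(w,259,143,55),"tip",ray(w,257,143,85))
print("tip scene",ray(s,260+170/8,190+118/8,85),"side",ray(d,310+195/8,210+97/8,85))
print("side knob top", [ray(d,225+x/8,275+y/8,42) for x,y in((80,103),(127,52),(228,97),(180,152))])
print("scene knob top", [ray(s,205+x/8,155+y/8,42) for x,y in((110,155),(160,117),(215,117),(220,128))])
E
```

```text
wristcam [524.45980348  77.8383208  372.54852808]
cooker corners deck wrist [411.5 -37.   55. ] [681.2 -59.7  55. ]
shaft base wrist [454.3  43.8  55. ] tip [459.  47.  85.]
tip scene [449.2  35.8  85. ] side [448.6  43.7  85. ]
side knob top [array([542.9, 409.3,  42. ]), array([546. , 382.2,  42. ]), array([502.4, 375.8,  42. ]), array([499.1, 404.1,  42. ])]
scene knob top [array([504.4, 396.2,  42. ]), array([542.6, 406.2,  42. ]), array([558.4, 386.4,  42. ]), array([552.7, 376.6,  42. ])]
```

```bash
python3 -m handwheel '[[[-1,-0.4,0,-0.3,0],[-1,-0.4,0,-0.4,0],[-1,-0.4,0,-0.4,0],[-1,-0.24,0,-0.4,0],[-1,0,0,0,0],[-1,0,0,0,0]]]'
python3 - <<'E'
from h import *
w=snap("wrist","wrist1"); print(-w["R"].T@w["t"])
p=proj(w,[453,43,85]).astype(int); print(p)
x,y=p[0]-50,max(p[1]-35,0); print(x,y)
cv2.imwrite("pics/shaft1.png",cv2.resize(w["img"][y:y+75,x:x+100],None,fx=8,fy=8,interpolation=cv2.INTER_CUBIC))
E
```

```text
time_s: 0.75
eef_pos: [453.6, -0.1, 156.9]
ee_rot: [0.0, 0.707, 0.707, 0.0]
force: [-0.4, -0.3, 1.3]
grip_width: 1.002
grip_force: 0.0
[453.08803429  77.70476979 298.66689581]
[322 159]
272 124
```

View pics/shaft1.png

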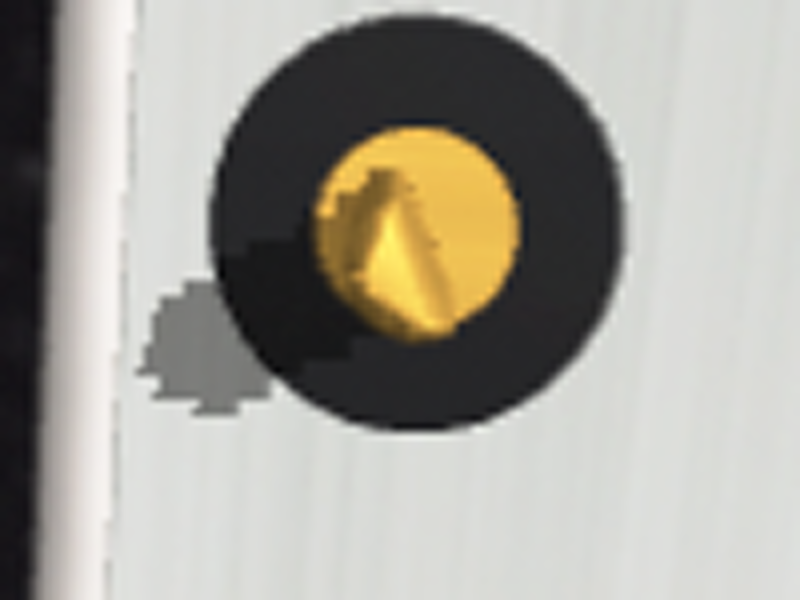

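Run:
```python
from h import *
w=load("wrist1")
print("disc",ray(w,272+417.5/8,124+221.5/8,56),"boss",ray(w,272+417.5/8,124+234/8,58),ray(w,272+417.5/8,124+234/8,62))
c=ray(w,272+417.5/8,124+221.5/8,56)[:2]
im=cv2.imread("pics/shaft1.png");out=[]
def D(r,f,z,yaw):
    a=np.linspace(np.arccos(f/r),2*np.pi-np.arccos(f/r),40); a=np.r_[a,a[0]]
    x,y=r*np.cos(a),r*np.sin(a); R=np.array([[np.cos(yaw),-np.sin(yaw)],[np.sin(yaw),np.cos(yaw)]])
    P=(R@np.c_[x,y].T).T+c
    return np.array([(proj(w,[*p,z])-[272,124])*8+3.5 for p in P]).astype(int)
for yaw in(15,22,30):
    o=im.copy()
    for r,f,z,col in((5,-1,85,(255,0,0)),(7,1,82,(0,0,255)),(7,1,58,(0,255,0))):
        cv2.polylines(o,[D(r,f,z,np.radians(yaw))],False,col,1)
    out.append(cv2.resize(o[100:360,280:546],(400,391)))
out.append(cv2.resize(im[100:360,280:546],(400,391)))
cv2.imwrite("pics/ov.png",cv2.resize(np.vstack([np.hstack(out[:2]),np.hstack(out[2:])]),(614,600)))
```

```text
disc [454.   44.4  56. ] boss [454.   43.4  58. ] [454.  44.  62.]
```

View pics/ov.png

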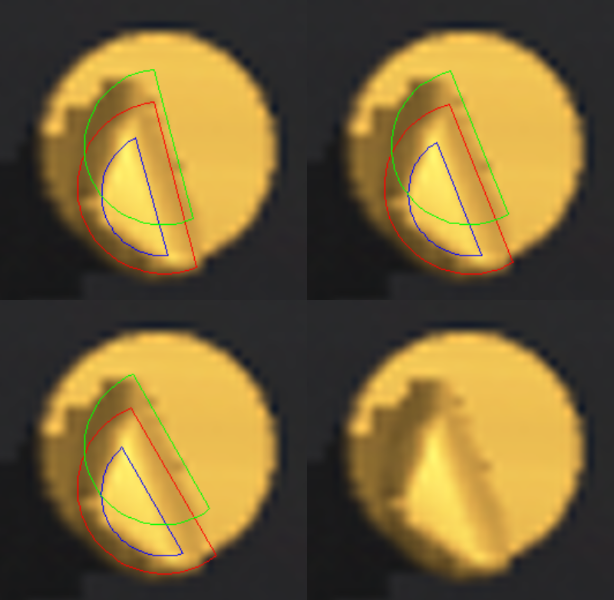

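Shaft axis ≈(454,44), flat facing about +22° from world x. Next, go and look at the knob with the same camera geometry.

```bash
python3 -m handwheel '[[[-1,0,0.6,0.3,1],[-1,0,0.6,0.3,1],[-1,0,0.6,0.3,1],[-1,0,0.6,0.2,1],[-1,0,0.6,0,1],[-1,0,0.6,0,1],[-1,0,0.6,0,1],[-1,0,0.6,0,1],[-1,0,0.6,0,1],[-1,0,0.6,0,1]]]'; python3 -m handwheel '[[[-1,0.4,0.6,0,1],[-1,0.5,0.6,0,1],[-1,0.5,0.6,0,0.1],[-1,0.5,0,-0.4,0],[-1,0.3,0,-0.5,0],[-1,0,0,-0.5,0],[-1,0,0,-0.4,0],[-1,0,0,-0.1,0],[-1,0,0,0,0],[-1,0,0,0,0]]]';python3 - <<'E'
from h import *
w=snap("wrist","wrist2"); print(-w["R"].T@w["t"]); print(proj(w,[523,393,42]))
cv2.imwrite("pics/knob2.png",cv2.resize(w["img"][60:285,170:470],None,fx=8/3,fy=8/3,interpolation=cv2.INTER_CUBIC))
E
```

```text
time_s: 1.8
eef_pos: [453.7, 301.8, 212.4]
ee_rot: [0.001, 0.084, 0.996, 0.0]
force: [0.2, 0.5, 0.9]
grip_width: 1.004
grip_force: 0.0
time_s: 2.8
eef_pos: [563.7, 390.4, 118.1]
ee_rot: [0.001, -0.059, 0.998, 0.0]
force: [0.2, 0.3, -0.7]
grip_width: 1.0
grip_force: 0.0
[486.76460466 382.38968629 259.60241941]
[331.1 160.6]
```

View pics/knob2.png

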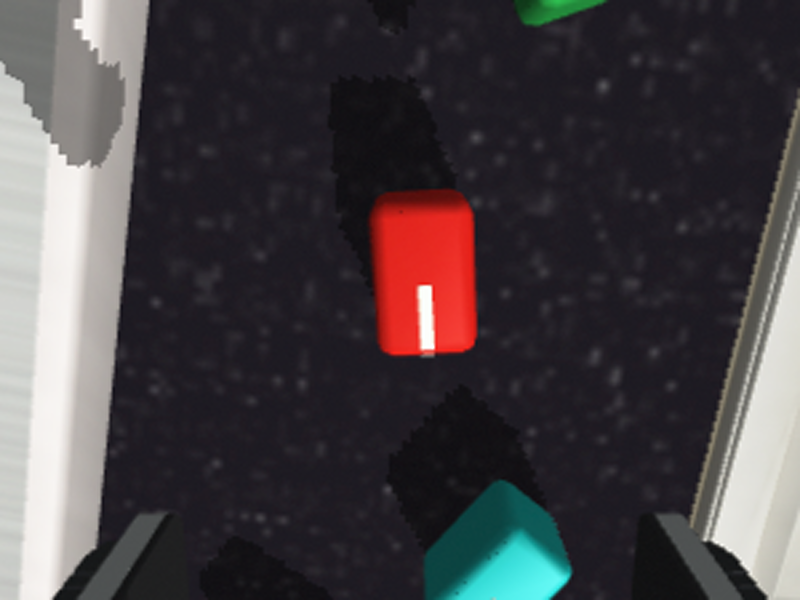

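Run:
```python
from h import *
w=load("wrist2")
q=lambda x,y,z=42:ray(w,170+x*3/8,60+y*3/8,z)
a,b=q(425,286),q(427.5,351);print("pointer",a,b,np.degrees(np.arctan2(*(b-a)[[1,0]])))
for n,p in dict(L0=(374,230),L1=(381,335),R0=(474,230),R1=(475.5,335)).items(): print(n,q(*p))
print("cyan",q(503,482),q(430,560),q(570,575))
for yaw in (4,6,8):
  r=np.radians(yaw);e=np.array([np.cos(r),np.sin(r)]);n=np.array([-e[1],e[0]])
  for c in ([522,391],):
    print(yaw,[((proj(w,[*(c+s*23*e+t*15*n),42])-[170,60])*8/3).round() for s,t in((-1,1),(1,1),(1,-1),(-1,-1))])
```

```text
pointer [528.2 392.3  42. ] [547.3 395.4  42. ] 9.218926138107392
L0 [514.2 376.1  42. ]
L1 [544.1 381.4  42. ]
R0 [510.9 404.   42. ]
R1 [540.9 408.8  42. ]
cyan [586.5 424.   42. ] [616.4 405.   42. ] [616.6 450.7  42. ]
4 [array([482., 183.]), array([470., 345.]), array([368., 340.]), array([373., 178.])]
6 [array([479., 181.]), array([473., 343.]), array([370., 342.]), array([370., 180.])]
8 [array([477., 179.]), array([476., 341.]), array([373., 343.]), array([367., 182.])]
```

```bash
python3 -m handwheel '[[[-1,-0.4,0.03,0,0.34],[-1,-0.38,0,0,0],[-0.4,0,0,0,0],[-0.4,0,0,-0.5,0],[-0.4,0,0,-0.5,0],[-0.4,0,0,-0.5,0],[-0.4,0,0,-0.4,0],[-0.4,0,0,-0.26,0],[-0.4,0,0,0,0],[-0.4,0,0,0,0]]]' 60
python3 - <<'E'
from rig import ctrl
s=ctrl.sense();print(s['eef_pos'],s['ee_rot'],s['force'])
E
```

```text
time_s: 3.85
eef_pos: [524.8, 391.8, 9.3]
ee_rot: [0.001, -0.083, 0.997, 0.0]
force: [0.7, -0.5, -0.1]
grip_width: 0.699
grip_force: 0.0
[524.7847561  391.77177254   9.33563767] [ 7.63841737e-04 -8.29498343e-02  9.96553389e-01  2.91213052e-04] [ 0.67856766 -0.51190286 -0.05564273]
```

```bash
python3 -m handwheel '[[[1,0,0,0,0],[1,0,0,0,0],[1,0,0,0,0],[1,0,0,0,0],[1,0,0,0,0],[1,0,0,0,0]]]' 60; python3 -m handwheel '[[[1,0,0,0.4,0],[1,0,0,0.5,0],[1,0,0,0.5,0],[1,0,0,0.5,0],[1,0,0,0.5,0],[1,0,0,0.1,0],[1,0,0,0,0]]]'
python3 - <<'E'
from h import *
w=snap("wrist","wrist3")
cv2.imwrite("pics/knob3.png",cv2.resize(w["img"][150:400,160:480],None,fx=2,fy=2,interpolation=cv2.INTER_CUBIC))
E
```

```text
time_s: 4.45
eef_pos: [524.7, 391.8, 9.6]
ee_rot: [0.001, -0.083, 0.997, 0.0]
force: [-0.7, -0.6, 6.0]
grip_width: 0.342
grip_force: 60.0
time_s: 5.15
eef_pos: [524.1, 391.6, 133.4]
ee_rot: [0.0, -0.083, 0.997, 0.0]
force: [-0.5, -0.2, -1.3]
grip_width: 0.34
grip_force: 59.3
```

View pics/knob3.png

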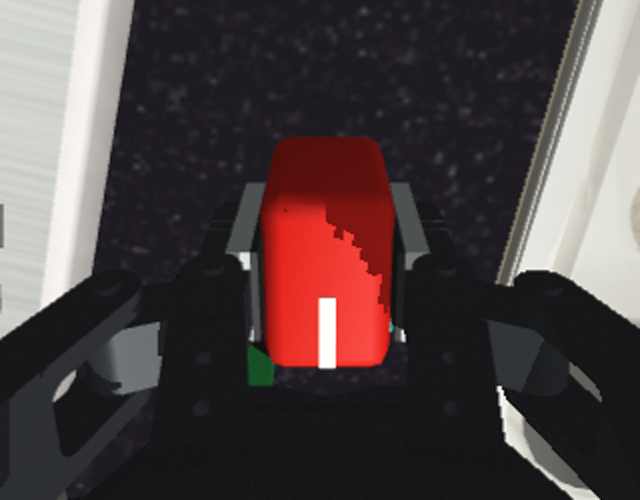

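The knob is gripped squarely, pointer end at (327,366) in the crop. Now work out its offset in the hand and the move to the shaft.

Run:
```python
from h import *
w=load("wrist3")
z=133.4-9.5+42
q=lambda x,y:ray(w,160+x/2,150+y/2,z)
r=np.radians(9.5);e=np.array([np.cos(r),np.sin(r)]);n=np.array([-e[1],e[0]])
T=np.array([524.1,391.6])
for p in((327,364),(327,367),(327,298),(263,205),(392,205),(327,205)):
  d=q(*p)[:2]-T; print(p,(d@e).round(1),(d@n).round(1))
```

```text
(327, 364) 21.2 1.3
(327, 367) 22.1 1.4
(327, 298) 3.3 1.3
(263, 205) -19.8 -12.1
(392, 205) -19.7 15.0
(327, 205) -19.8 1.3
```

```bash
python3 -m handwheel '[[[1,-0.2,-0.3,0.4,0],[1,-0.2,-0.5,0.4,0],[1,-0.18,-0.6,0,0],[1,0,-0.6,0,0.5],[1,0,-0.6,0,0.5],[1,0,-0.6,0,0.56],[1,0,-0.6,0,0],[1,0,-0.6,0,0],[1,0,-0.6,0,0],[1,0,-0.6,0,0]]]'; python3 -m handwheel '[[[1,0,-0.6,0,0],[1,0,-0.42,-0.16,0],[1,0,0,-0.16,0],[1,0,0,0,0],[1,0,0,0,0],[1,0,0,0,0]]]'
python3 - <<'E'
from h import *
from rig import ctrl
w=snap("wrist","wrist4"); print(-w["R"].T@w["t"],ctrl.sense()['eef_pos'])
p=proj(w,[453.5,43.5,85]).astype(int)
x,y=p[0]-50,max(p[1]-35,0); print(p,x,y)
cv2.imwrite("pics/shaft4.png",cv2.resize(w["img"][y:y+75,x:x+100],None,fx=8,fy=8,interpolation=cv2.INTER_CUBIC))
E
```

```text
time_s: 6.2
eef_pos: [494.2, 110.3, 171.7]
ee_rot: [-0.001, -0.191, 0.982, 0.0]
force: [1.2, -0.1, -0.1]
grip_width: 0.343
grip_force: 59.3
time_s: 6.8
eef_pos: [495.0, 61.3, 157.3]
ee_rot: [-0.0, -0.191, 0.982, 0.0]
force: [-0.3, 0.3, 0.5]
grip_width: 0.339
grip_force: 59.3
[423.50208677  33.68777151 299.01906216] [495.06928001  61.22563411 157.40956553]
[320 154] 270 119
```

View pics/shaft4.png

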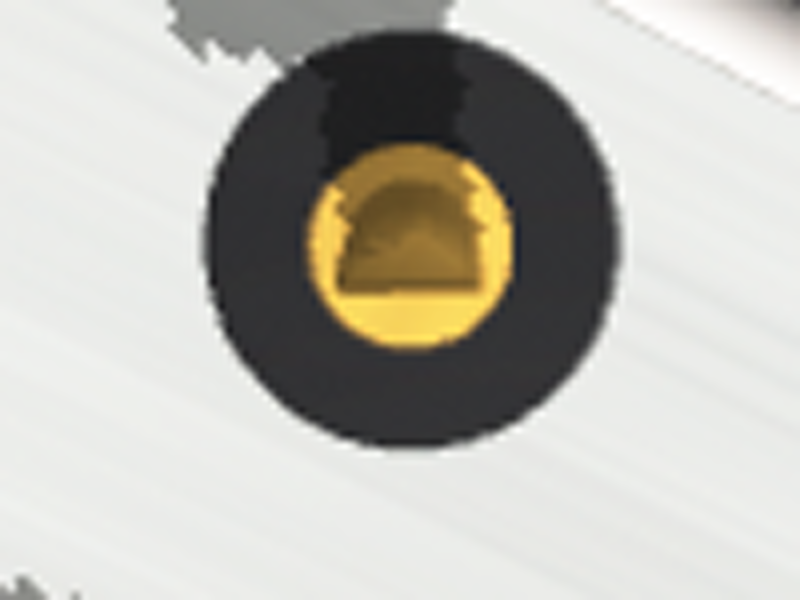

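Run:
```python
from h import *
w1,w4=load("wrist1"),load("wrist4")
M1=ray(w1,272+417.5/8,124+221.5/8,56)[:2]
M4=ray(w4,270+412.5/8,119+240/8,56)[:2]; print(M1,M4)
T1=[453.6,-.1];T4=[495.07,61.2]
R=lambda d:np.array([[np.cos(np.radians(d)),-np.sin(np.radians(d))],[np.sin(np.radians(d)),np.cos(np.radians(d))]])
A=np.block([[np.eye(2),R(0)],[np.eye(2),R(112)]])
x=np.linalg.solve(A,np.r_[M1,M4]);print("S",x[:2],"bias right/up",x[2:])
```

```text
[454.   44.4] [453.   44.2]
S [453.56745085  43.96274574] bias right/up [0.43254915 0.43725426]
```

```bash
python3 -m handwheel '[[[1,-0.4,-0.17,0,0],[1,-0.43,-0.174,0,0],[1,0,0,-0.4,0],[1,0,0,-0.4,0],[1,0,0,-0.34,0],[1,0,0,0,0],[1,0,0,0,0],[1,0,0,0,0]]]'
```

```text
time_s: 7.65
eef_pos: [454.1, 43.4, 101.3]
ee_rot: [0.001, -0.191, 0.982, -0.0]
force: [-0.5, -0.5, 0.1]
grip_width: 0.342
grip_force: 59.3
```

```bash
python3 - <<'E'
from rig import ctrl
from h import snap
snap("scene","scene5");snap("side","side5")
s=ctrl.sense();print(s['eef_pos'])
E
python3 -m handwheel '[[[1,-0.005,0.007,-0.05,0],[1,0,0,-0.05,0],[1,0,0,-0.05,0],[1,0,0,0,0],[1,0,0,0,0]]]'; python3 -m handwheel '[[[1,0,0,-0.04,0],[1,0,0,-0.04,0],[1,0,0,0,0],[1,0,0,0,0]]]'
```

```text
[453.96033703  43.31237555 101.09960804]
time_s: 8.25
eef_pos: [453.1, 43.5, 92.7]
ee_rot: [-0.0, -0.191, 0.982, -0.0]
force: [-1.9, -2.1, -0.1]
grip_width: 0.345
grip_force: 59.4
time_s: 8.65
eef_pos: [453.2, 43.4, 88.9]
ee_rot: [-0.0, -0.191, 0.982, -0.0]
force: [-4.0, -2.8, 4.5]
grip_width: 0.343
grip_force: 59.9
```

```bash
python3 -m handwheel '[[[1,-0.016,-0.01,0,0],[1,0,0,0,0],[1,0,0,0,0]]]'; python3 -m handwheel '[[[1,0,0,-0.04,0],[1,0,0,-0.04,0],[1,0,0,0,0],[1,0,0,0,0]]]'
```

```text
time_s: 8.95
eef_pos: [452.1, 42.8, 88.4]
ee_rot: [-0.001, -0.191, 0.982, -0.0]
force: [-1.9, -4.6, 0.5]
grip_width: 0.345
grip_force: 59.4
time_s: 9.35
eef_pos: [452.0, 42.7, 84.2]
ee_rot: [-0.001, -0.191, 0.982, -0.0]
force: [-2.7, -5.7, -1.4]
grip_width: 0.342
grip_force: 59.4
```

```bash
python3 -m handwheel '[[[1,-0.006,-0.016,0,0],[1,0,0,-0.04,0],[1,0,0,-0.04,0],[1,0,0,0,0],[1,0,0,0,0]]]'; python3 -m handwheel '[[[1,0,0,-0.04,0],[1,0,0,-0.04,0],[1,0,0,0,0],[1,0,0,0,0]]]'
```

```text
time_s: 9.85
eef_pos: [452.1, 42.4, 80.6]
ee_rot: [-0.0, -0.191, 0.982, 0.0]
force: [-1.1, -1.7, -1.5]
grip_width: 0.348
grip_force: 59.5
time_s: 10.25
eef_pos: [452.1, 42.4, 76.7]
ee_rot: [-0.0, -0.191, 0.982, 0.0]
force: [-1.6, -2.6, -1.4]
grip_width: 0.343
grip_force: 59.5
```

```bash
python3 -m handwheel '[[[1,0,0,-0.04,0],[1,0,0,-0.04,0],[1,0,0,0,0],[1,0,0,0,0]]]'; python3 -m handwheel '[[[1,0,0,-0.04,0],[1,0,0,0,0],[1,0,0,0,0]]]'; python3 -m handwheel '[[[1,0,0,-0.04,0],[1,0,0,0,0],[1,0,0,0,0]]]'
```

```text
time_s: 10.65
eef_pos: [452.1, 42.3, 72.7]
ee_rot: [-0.0, -0.191, 0.982, 0.0]
force: [-0.9, -2.9, -1.1]
grip_width: 0.342
grip_force: 59.5
time_s: 10.95
eef_pos: [452.2, 42.3, 70.9]
ee_rot: [0.0, -0.191, 0.982, -0.0]
force: [-2.7, -1.9, 3.2]
grip_width: 0.341
grip_force: 59.8
time_s: 11.25
eef_pos: [452.2, 42.3, 68.9]
ee_rot: [0.0, -0.191, 0.982, -0.0]
force: [-2.5, -2.8, 5.3]
grip_width: 0.342
grip_force: 60.0
```

```bash
python3 -m handwheel '[[[1,0,0,-0.04,0],[1,0,0,0,0],[1,0,0,0,0]]]' 90; python3 -m handwheel '[[[1,0,0,-0.03,0],[1,0,0,0,0],[1,0,0,0,0]]]'
```

```text
time_s: 11.55
eef_pos: [452.3, 42.3, 67.0]
ee_rot: [0.0, -0.191, 0.982, -0.0]
force: [-4.5, -2.8, 7.0]
grip_width: 0.337
grip_force: 90.3
time_s: 11.85
eef_pos: [452.4, 42.3, 66.1]
ee_rot: [0.0, -0.191, 0.982, -0.0]
force: [-5.9, -3.3, 14.8]
grip_width: 0.338
grip_force: 92.1
```

```bash
python3 -m handwheel '[[[1,0,0,-0.01,0],[1,0,0,0,0],[1,0,0,0,0],[1,0,0,0,0],[1,0,0,0,0]]]'
python3 - <<'E'
from h import *
a=snap("scene","scene6")["img"];b=snap("side","side6")["img"]
f=lambda im,x,y:cv2.resize(im[y:y+75,x:x+100],None,fx=4,fy=4,interpolation=cv2.INTER_CUBIC)
cv2.imwrite("pics/end.png",np.hstack([f(a,230,155),f(b,280,180)]))
E
```

```text
time_s: 12.35
eef_pos: [452.4, 42.2, 66.0]
ee_rot: [0.0, -0.191, 0.982, -0.0]
force: [-8.9, -2.5, 19.5]
grip_width: 0.337
grip_force: 92.4
```

View pics/end.png

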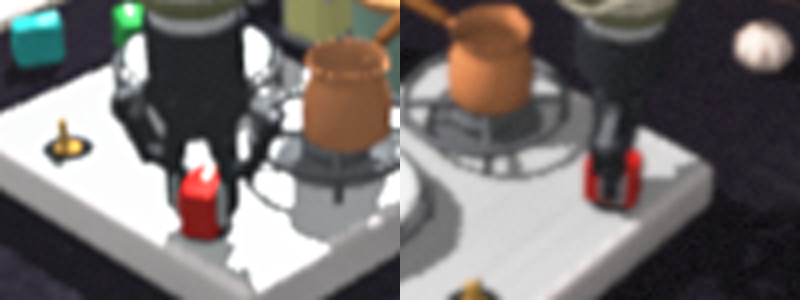

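The right-hand view shows the knob down on the right shaft at (612,180), close to the deck and still held. The pot is untouched. Force and travel (72 → 66 mm, with a hard stop at 19 N) show it fully pressed.

```bash
python3 -c "
from rig import ctrl
print(ctrl.finish_job())"
```

```text
the job is handed in; nothing more can be done
None
```

The red knob is fitted on the right shaft, in front of the burner with the coffee pot, flat to flat, and the gripper was still holding it pressed in against the stop when I handed the job in at about 12.5 s; no verdict came back.

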